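# Find the loaded casting tin in the sloping rack

## Task

One of the three look-alike green tins leaning in the sloping rack is loaded with castings, which only its weight tells; the other two are empty. First clear the wooden pattern out of the red tray and set it flat on the cork mat, then stand the loaded tin upright in the middle of the tray. Leave or put the two empty tins back seated in their own pockets, tip no tin over, and leave the other things on the bench where they are.

Things in the scene. Friction and masses are not known exactly. Their poses are not given: they have to be found in the camera images.
- tin_left: closed green square tin, one of three alike, in the left (+y) pocket, leaning 30 deg towards the robot. Body 60 x 60 mm, steel lid 63 x 63 mm up to height 66 mm; on it a pale wooden bar grip 12 mm thick (tin's x), 44 mm long (tin's y), from 66 to 102 mm. Origin: underside centre; z: tin's axis through the grip; x: uphill, away from the robot. Empty 0.165 to 0.21 kg, loaded 0.49 to 0.68 kg (contents can shift inside).
- tin_middle: closed green square tin, one of three alike, in the middle pocket, leaning 30 deg towards the robot. Body 60 x 60 mm, steel lid 63 x 63 mm up to height 66 mm; on it a pale wooden bar grip 12 mm thick (tin's x), 44 mm long (tin's y), from 66 to 102 mm. Origin: underside centre; z: tin's axis through the grip; x: uphill, away from the robot. Empty 0.165 to 0.21 kg, loaded 0.49 to 0.68 kg (contents can shift inside).
- tin_right: closed green square tin, one of three alike, in the right (-y) pocket, leaning 30 deg towards the robot. Body 60 x 60 mm, steel lid 63 x 63 mm up to height 66 mm; on it a pale wooden bar grip 12 mm thick (tin's x), 44 mm long (tin's y), from 66 to 102 mm. Origin: underside centre; z: tin's axis through the grip; x: uphill, away from the robot. Empty 0.165 to 0.21 kg, loaded 0.49 to 0.68 kg (contents can shift inside).
- pocket_left (a point): where the underside centre of tin_left rests in its pocket: 55 mm above the bench, on the rack's sloping floor. Axes are those of the rack (not tilted).
- pocket_middle (a point): where the underside centre of tin_middle rests in its pocket: 55 mm above the bench, on the rack's sloping floor. Axes are those of the rack (not tilted).
- pocket_right (a point): where the underside centre of tin_right rests in its pocket: 55 mm above the bench, on the rack's sloping floor. Axes are those of the rack (not tilted).
- rack: fixed wooden rack, three pockets along its y, 92 mm apart. Origin: middle of its foot on the bench; x away from the robot. Its floor rises 30 deg towards +x, 55 mm above the bench over the origin. Pockets are 68 mm wide; side blocks and front and back ledges stand 18 mm above the floor. Tins slide down onto the front ledge (1 mm off); 11 mm free uphill.
- rail_mid (a point): middle of the rack's blue round rail, 16 mm thick, which runs along the rack's y, 336 mm long, 233 mm above the bench, over the grips: it leaves no room for a gripper straight above them; come tilted along the tin's axis. Steel posts carry its two ends.
- tray: fixed low red tray, 140 x 140 mm outside, 18 mm high, walls and floor 5 mm thick. Origin: centre of its underside on the bench.
- tray_floor (a point): centre of the tray's inner floor, 5 mm above the bench.
- pattern: loose wooden casting pattern lying in the tray: plywood board 78 x 78 x 14 mm with an upright round dark knob, 28 mm in diameter, from 14 to 52 mm height at its centre. Origin: centre of the underside, z up. 0.11 to 0.23 kg.
- mat: fixed square cork mat on the bench to the right (-y) of the tray, 160 x 160 mm, 4 mm thick. Origin: centre of its underside.
- rule: loose plain steel bar rule lying flat, 30 mm (x) by 200 mm (y), 4 mm thick; a bystander. Origin: centre of its underside.
- brush: loose bench brush lying along its x, about 200 mm long; a bystander. Origin: about its middle, on the bench.
- jar: loose amber glass jar with a steel cap, 70 mm in diameter, 90 mm high; a bystander. Origin: centre of its underside.

How it is judged (in metres and radians):
On the way, in this order (a step that is already met when the one before it is completed fails the run):
1. the pattern lies on the cork mat, let go (horizontal distance between pattern and mat below 0.08 m and contact force between pattern and mat above 0.5 N and angle between pattern's own z axis and vertical below 0.1 rad and linear speed of pattern below 0.02 m/s and not (contact force between pattern and the fingers above 0.2 N)), for 0.2 s.
2. the loaded tin stands in the tray, let go (((horizontal distance between tin_left and tray_floor below 0.055 m and angle between tin_left's own z axis and vertical below 0.1 rad and contact force between tin_left and tray above 3.4 N and linear speed of tin_left below 0.02 m/s and not (contact force between tin_left and the fingers above 0.2 N)) or (horizontal distance between tin_middle and tray_floor below 0.055 m and angle between tin_middle's own z axis and vertical below 0.1 rad and contact force between tin_middle and tray above 3.4 N and linear speed of tin_middle below 0.02 m/s and not (contact force between tin_middle and the fingers above 0.2 N)) or (horizontal distance between tin_right and tray_floor below 0.055 m and angle between tin_right's own z axis and vertical below 0.1 rad and contact force between tin_right and tray above 3.4 N and linear speed of tin_right below 0.02 m/s and not (contact force between tin_right and the fingers above 0.2 N)))), for 0.2 s.
At the end, for the whole second after the job is handed in: Pattern flat on the mat (centres within 80 mm). Loaded tin upright (0.1 rad) in the tray, within 55 mm of its centre, bearing on it with over 3.4 N (an empty one bears at most 2.1 N). The other two tins in their own pockets, within 16 mm, leaning 25 to 35 degrees. All at rest (horizontal distance between pattern and mat below 0.08 m and contact force between pattern and mat above 0.5 N and angle between pattern's own z axis and vertical below 0.1 rad and linear speed of pattern below 0.02 m/s and ((horizontal distance between tin_left and tray_floor below 0.055 m and angle between tin_left's own z axis and vertical below 0.1 rad and contact force between tin_left and tray above 3.4 N and linear speed of each of tin_left, tin_middle, tin_right below 0.02 m/s and distance between tin_middle and pocket_middle below 0.016 m and angle between tin_middle's own z axis and vertical between 0.44 and 0.61 rad and distance between tin_right and pocket_right below 0.016 m and angle between tin_right's own z axis and vertical between 0.44 and 0.61 rad) or (horizontal distance between tin_middle and tray_floor below 0.055 m and angle between tin_middle's own z axis and vertical below 0.1 rad and contact force between tin_middle and tray above 3.4 N and linear speed of each of tin_middle, tin_left, tin_right below 0.02 m/s and distance between tin_left and pocket_left below 0.016 m and angle between tin_left's own z axis and vertical between 0.44 and 0.61 rad and distance between tin_right and pocket_right below 0.016 m and angle between tin_right's own z axis and vertical between 0.44 and 0.61 rad) or (horizontal distance between tin_right and tray_floor below 0.055 m and angle between tin_right's own z axis and vertical below 0.1 rad and contact force between tin_right and tray above 3.4 N and linear speed of each of tin_right, tin_left, tin_middle below 0.02 m/s and distance between tin_left and pocket_left below 0.016 m and angle between tin_left's own z axis and vertical between 0.44 and 0.61 rad and distance between tin_middle and pocket_middle below 0.016 m and angle between tin_middle's own z axis and vertical between 0.44 and 0.61 rad))); the robot touches nothing.
It fails at once if a bystander (rule, brush or jar) is moved more than 40 mm from its place (distance of any of rule, brush, jar from where it was at the start of the episode above 0.04 m).
It fails at once if a tin is tipped over (its axis more than 70 degrees from vertical) (angle between any of tin_left, tin_middle, tin_right's own z axis and vertical above 1.22 rad).
It also fails if it takes over 69 s, if anything falls off the work surface, if the arm or the gripper's body presses on something with over 40 N, if the wrist force passes 120 N, or if a joint passes its speed limit or range.

## Robot

A 6-joint arm with a two-finger parallel gripper is mounted at the origin on the work surface. World frame = base frame: x ahead of the robot, y to its left, z up, the work surface at z = 0. Lengths are in m, angles in degrees, forces in N, time in s.
With the tool pointing down it reaches from about 0.25 to 0.8 m from the base axis. Payload 3.9 kg.
Tool frame: the origin (TCP) lies midway between the tips of the shut fingers; the grasp point (between the pads) lies 19 mm behind it; z points along the fingers, y is the line along which they close (so a half turn about z gives the same grasp; the last joint's range is limited). The gripper opens to 85 mm and grips with 20 to 120 N. Pads are 22 mm wide; open, the fingers measure 114 mm over their backs; the gripper's body (76 mm by 85 mm) begins 54 mm behind the grasp point. The pads swing forward as they close: fully open they stand 13 mm farther back than shut.
Start: joints at [-69.385, 14.897, -7.913, 67.191, 0, 90], TCP at [0.185, -0.491, 0.231] pointing down, gripper open.
Joint ranges: [-159.42, 159.42], [-47.68, 98.78], [-73.54, 78.23], [-108.79, 121.32], [-90, 84.71], [-180, 180]. Speed limits (degrees/s): [147.25, 147.25, 180, 180, 180, 180].

## Interface

Orientations are given as a 3x3 rotation matrix whose columns are the frame's x, y, z axes.
In Python, from rig import sense, optics, order gives the robot as it stands. The module is installed in compiled form; this text tells all that it offers.
- The arm moves only by the shell command python3 -m inch 'ROWS' [OPENING] [FORCE]. ROWS is a JSON object of lists of equal length, an entry for each row: "translation": the shift along the tool's x, y, z in m, a list of three; "delta_rot": the turn, a rotation vector about the tool's x, y, z in degrees, a list of three. In form: {"translation": [[dx, dy, dz], ...], "delta_rot": [[wx, wy, wz], ...]}. A call has 1 to 12 rows; each row shifts and turns the commanded pose from where the row before left it, along the tool's axes as they then stand; what a row does not reach is not made up. A row lasts 1/12 s, in which the tool goes at most 41.7 mm and 7.16 degrees, less where a joint would pass 70% of its speed; a pose out of reach is approached as far as the arm can. A call with a gripper value outside its range is refused whole. OPENING is the finger opening in m, from 0 to 0.0854, set as the call begins (- or left out, the last holds). The fingers move at their own pace and stop on an object; FORCE is the grip in N (left out, the last holds). Time passes only in rows, so rows that do not move let the fingers close. It gives the time, the measured TCP pose, the force, the opening and the grip force at its end, in the units of the state.
- sense(): the state, without advancing time (a new reading comes with each control period).
- optics.read_camera(name): name is "scene" or "top"; returns a dict with "img" (480x640x3 uint8, red, green, blue), "mtx" (3x3 intrinsics, pixels), "k1" (the pictures are not rectified: a ray, as slopes to the right and down, at radius r is drawn at 1 + k1 r^2 times it, then the intrinsics apply), "view" (4x4, takes a point from world to camera coordinates). Camera axes: x right, y up, looking along -z (the intrinsics and any distortion apply to the point x, -y, -z); pixel columns grow to the right and rows downward; lengths in m; the calibration is good to about 2 mm. A picture is of the moment at which its call begins. There is no depth.
- order.job_done(): hands the job in; it is judged then, once.
The state is a dict: "t": time; "q": joint angles; "dq": joint speeds; "tau": joint torques, N m; "tool_pos": TCP position; "orientation": TCP orientation; "wrist_force": force on the tool from outside, world axes, zero at the start; "ft_torque": the same for the moment, N m; "grip_width": opening from 0.0 (shut) to 1.0 (fully open); "gripper_force": force on a finger pad.
Only numpy, scipy, OpenCV 4.12 (cv2) and the standard library are available. Lean on these libraries where they do the work, as an engineer would, in place of code of your own. Each camera call takes 0.05 s, during which the arm holds its last target. There are 200 camera calls.

## Working session

There is one attempt and no reset: what is moved stays moved. The work goes in short steps, Python scripts to look and compute and a shell command to move; the robot and the scene stay as the last step left them, time stands still between calls to the robot, and variables do not carry over. Pictures are saved under pics/ and viewed, at most 10 in all, crops included, and the job is handed in when it is done.

```bash
mkdir -p pics
python3 - <<'E'
from rig import sense, optics
import cv2,numpy as np
for n in("scene","top"):
    c=optics.read_camera(n); cv2.imwrite(f"pics/{n}0.png",c["img"][:,:,::-1]); print(n,c["mtx"].tolist(),c["k1"],np.round(c["view"],4).tolist())
s=sense();print(s)
E
```

```text
scene [[449.35036630834645, 0.0, 326.02190214054315], [0.0, 449.35036630834645, 233.85714425879223], [0.0, 0.0, 1.0]] -0.007004480880636063 [[-0.0474, 0.9988, -0.014, 0.0267], [-0.6444, -0.0199, 0.7644, 0.2136], [0.7632, 0.0453, 0.6445, -1.3919], [0.0, 0.0, 0.0, 1.0]]
top [[485.158013498875, 0.0, 318.3882649220275], [0.0, 485.158013498875, 234.30667246671206], [0.0, 0.0, 1.0]] 0.039461804413264225 [[0.0136, -0.9997, -0.0181, -0.0096], [0.9849, 0.0103, 0.1728, -0.5731], [-0.1725, -0.0202, 0.9848, -1.0766], [0.0, 0.0, 0.0, 1.0]]
{'t': 0.1, 'q': array([-6.93851511e+01,  1.49330149e+01, -7.97985019e+00,  6.71909675e+01,
        2.41418570e-03,  8.99988786e+01]), 'dq': array([ 0.00083554, -0.03513137,  0.23442132,  0.11827186, -0.01982013,
        0.04972185]), 'tau': array([ 1.17302901e-03, -4.06508875e+01,  2.54527867e+01,  1.01215288e-02,
        9.30180545e-05, -7.05634761e-06]), 'tool_pos': array([ 0.18463435, -0.49078712,  0.23052879]), 'orientation': array([[ 9.35961455e-01,  3.52101968e-01, -5.98616912e-04],
       [ 3.52102474e-01, -9.35959892e-01,  1.71101659e-03],
       [ 4.21708892e-05, -1.81222008e-03, -9.99998357e-01]]), 'wrist_force': array([ 0.15161646, -0.75944096, -0.17764266]), 'ft_torque': array([ 0.00032052, -0.03056768,  0.04755227]), 'gripper_force': 0.0, 'grip_width': 0.9958321331982277}
```

View pics/scene0.png

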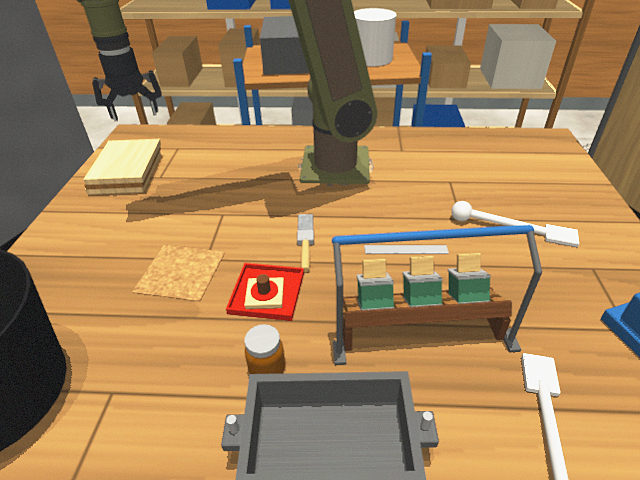

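View pics/top0.png

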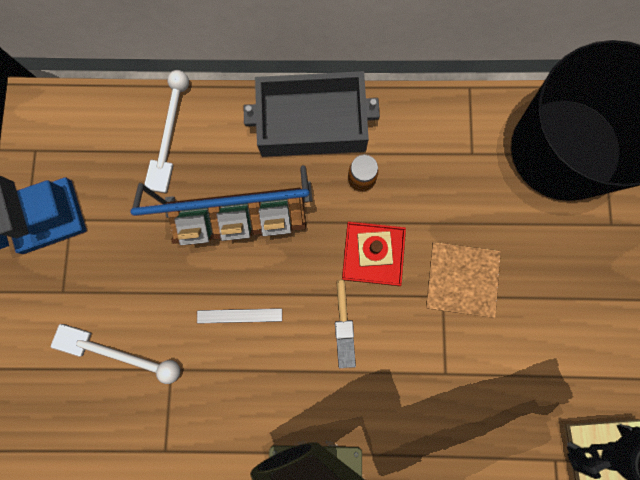

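The scene view shows the knob at (263,280), rail ends at (337,240) and (532,229), and grip tops near (375,263), (422,259), (468,257). The top view shows the tray centred near (374,254), knob (376,247), mat (464,280), rail from (133,212) to (309,192), grips at (274,226), (232,230), (189,235), rule (240,316), brush (345,325) and jar (364,170).

```bash
cat > h.py <<'E'
import numpy as np,cv2
from rig import sense,optics
from scipy.optimize import least_squares
from scipy.spatial.transform import Rotation as R
CAM={n:optics.read_camera(n) for n in()}
def cam(n):
    return optics.read_camera(n)
def ray(c,uv):
    K=c["mtx"];d=(np.array(uv,float)-K[:2,2])/[K[0,0],K[1,1]]
    s=d.copy()
    for _ in range(10): s=d/(1+c["k1"]*(s@s))
    V=c["view"];o=-V[:3,:3].T@V[:3,3]
    return o,V[:3,:3].T@np.array([s[0],-s[1],-1])
def atz(c,uv,z):
    o,r=ray(c,uv);return o+r*(z-o[2])/r[2]
def proj(c,p):
    q=c["view"][:3,:3]@np.asarray(p,float)+c["view"][:3,3];s=np.array([q[0],-q[1]])/-q[2]
    s=s*(1+c["k1"]*(s@s));return s*[c["mtx"][0,0],c["mtx"][1,1]]+c["mtx"][:2,2]
def tri(c1,a,c2,b):
    o1,r1=ray(c1,a);o2,r2=ray(c2,b)
    t=np.linalg.lstsq(np.c_[r1,-r2],o2-o1,rcond=None)[0]
    p,q=o1+t[0]*r1,o2+t[1]*r2
    return (p+q)/2,np.linalg.norm(p-q)
def st():
    s=sense();print("t",round(s["t"],2),"p",np.round(s["tool_pos"],4),"F",np.round(s["wrist_force"],2),"gw",round(s["grip_width"],3),"gf",round(s["gripper_force"],1));print(np.round(s["orientation"],3).tolist(),np.round(s["q"],1));return s
def togo(p,Rt=None):
    "shift in tool axes, turn (rotvec deg, tool axes)"
    s=st();O=s["orientation"]
    print("togo",np.round(O.T@(np.asarray(p)-s["tool_pos"]),4), None if Rt is None else np.round(R.from_matrix(O.T@Rt).as_rotvec(degrees=True),2))
E
python3 - <<'E'
from h import *
np.set_printoptions(precision=4,suppress=True)
T=cam("top");S=cam("scene")
def sh(name,m,z):
    n,l,stt,_=cv2.connectedComponentsWithStats(m.astype(np.uint8))
    for i in range(1,n):
        if stt[i,4]>60:
            pts=np.argwhere(l==i)[:,::-1].astype(np.float32)
            b=cv2.boxPoints(cv2.minAreaRect(pts)); w=np.array([atz(T,p,z)[:2] for p in b])
            e=w[1]-w[0];print(name,stt[i],"ctr",w.mean(0),"sides",np.linalg.norm(e),np.linalg.norm(w[2]-w[1]),"ang",np.degrees(np.arctan2(e[1],e[0]))%90)
hsv=cv2.cvtColor(T["img"],cv2.COLOR_RGB2HSV).astype(int);H,Sa,V=hsv[...,0],hsv[...,1],hsv[...,2]
sh("red",((H<6)|(H>174))&(Sa>200)&(V>120),.018)
m=(abs(H-105)<15)&(Sa>120);m[:, :100]=0; m[:180]=0;m[225:]=0;sh("rail",m,.233)
print("board",[atz(T,p,.019)[:2] for p in[(359,233),(391,231),(393,264),(360,266)]])
print("knob",atz(T,(376,247),.057), tri(T,(376,247),S,(263,276)))
w=[atz(T,p,.004)[:2] for p in[(433,243),(500,249),(496,317),(427,309)]];print("mat",np.mean(w,0),w)
for a,b in [((133,212),(532,229)),((309,192),(337,240))]: print("railend",atz(T,a,.233),tri(T,a,S,b))
for a,b in [((275,226),(375,261)),((233,230),(422,258)),((190,235),(468,255))]: print("grip",atz(T,a,.143),tri(T,a,S,b))
print("jar",atz(T,(364,167),.09)); print("rule",atz(T,(240,316),.004))
print("brush",[atz(T,p,.02)[:2] for p in[(341,281),(347,367)]])
for n,c,(x0,x1,y0,y1) in(("top",T,(120,420,180,300)),("scene",S,(220,540,215,355))):
    cv2.imwrite(f"pics/{n}_z.png",cv2.resize(c["img"][y0:y1,x0:x1,::-1],None,fx=2.5,fy=2.5,interpolation=cv2.INTER_CUBIC))
E
```

```text
red [ 342  222   64   64 2169] ctr [ 0.5354 -0.134 ] sides 0.13990863882648402 0.1413089409742107 ang 84.59444619893121
red [363 236  24  24 309] ctr [ 0.5485 -0.1355] sides 0.054584564083807297 0.05506486991602859 ang 0.6038047466983869
rail [ 131  189  178   26 1349] ctr [0.6042 0.1879] sides 0.3494463733209777 0.016899076988799486 ang 6.81691836514122
board [array([ 0.5827, -0.0989]), array([ 0.5883, -0.1749]), array([ 0.5095, -0.1786]), array([ 0.5038, -0.1011])]
knob [ 0.5438 -0.1352  0.057 ] (array([ 0.5433, -0.1339,  0.0591]), np.float64(0.0021525510747314397))
mat [ 0.4777 -0.3462] [array([ 0.5629, -0.2765]), array([ 0.5503, -0.4337]), array([ 0.3909, -0.4162]), array([ 0.4066, -0.2582])]
railend [0.5816 0.3569 0.233 ] (array([0.5826, 0.3605, 0.2314]), np.float64(0.005583067854854451))
railend [0.6254 0.0131 0.233 ] (array([0.6249, 0.019 , 0.2339]), np.float64(0.011792515031678554))
grip [0.5739 0.0883 0.143 ] (array([0.5746, 0.0925, 0.1391]), np.float64(0.007566177108813773))
grip [0.5643 0.1777 0.143 ] (array([0.565 , 0.1823, 0.1405]), np.float64(0.0080640972253785))
grip [0.5525 0.2689 0.143 ] (array([0.5533, 0.2728, 0.1402]), np.float64(0.006002632674602791))
jar [ 0.7234 -0.1057  0.09  ]
rule [0.3844 0.1798 0.004 ]
brush [array([ 0.4679, -0.0566]), array([ 0.2738, -0.0711])]
```

View pics/top_z.png

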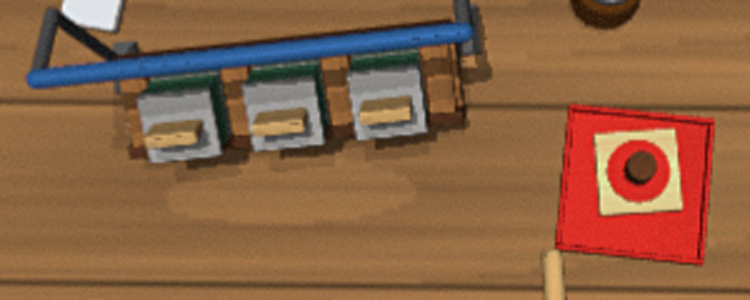

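View pics/scene_z.png

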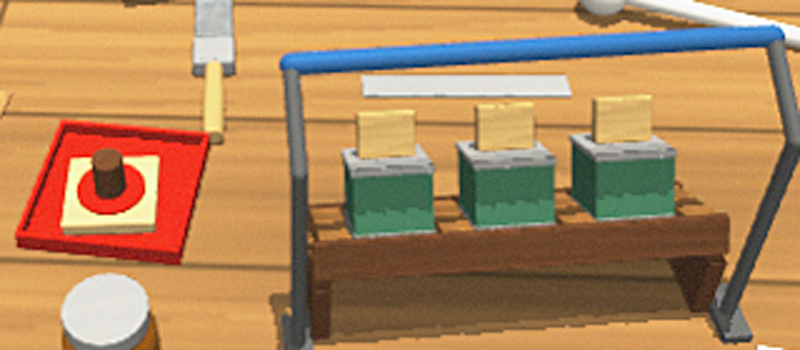

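The zooms show the knob round and upright in the tray, and the grips leaning towards the robot at about 7° rack yaw. Positions agree with the given sizes: tray 140 mm, rail about 340 mm, and triangulated heights are right. Moving above the pattern.

```bash
python3 -m inch '{"translation":[[0.0355,-0.016,0.005],[0.0355,-0.016,0.005],[0.0355,-0.016,0.005],[0.0355,-0.016,0.005],[0.0355,-0.016,0.005],[0.0355,-0.016,0.005],[0.0355,-0.016,0.005],[0.0355,-0.016,0.005],[0.0355,-0.016,0.005],[0.0355,-0.016,0.005],[0.0355,-0.016,0.005],[0.0355,-0.016,0.005]],"delta_rot":[[0,0,0],[0,0,0],[0,0,0],[0,0,0],[0,0,0],[0,0,0],[0,0,0],[0,0,0],[0,0,0],[0,0,0],[0,0,0],[0,0,0]]}' 0.085 40
python3 - <<'E'
from h import *
np.set_printoptions(precision=4,suppress=True)
togo([.5436,-.1345,.028])
# tin grip fit from first pictures
T=cam("top");S=cam("scene")
D=[]
for n,C,seeds in(("top",T,[(190,235),(233,230),(275,226)]),("scene",S,[(468,263),(422,265),(375,268)])):
    img=cv2.cvtColor(cv2.imread(f"pics/{n}0.png"),cv2.COLOR_BGR2RGB).astype(int)
    m=((img[...,0]>150)&(img[...,0]-img[...,2]>45)&(img[...,1]>110)).astype(np.uint8)
    for i,(u,v) in enumerate(seeds):
        w=np.zeros_like(m);h=18;w[v-h:v+h,u-20:u+20]=m[v-h:v+h,u-20:u+20]
        nn,l,s,c=cv2.connectedComponentsWithStats(w,connectivity=4)
        k=l[v,u];print(n,i,s[k],c[k]);D.append((C,i,c[k],s[k][4]))
def hull(C,i,x):
    c,s=np.cos(x[2]),np.sin(x[2]);Rr=np.array([[c,-s,0],[s,c,0],[0,0,1]])
    pk=np.array([x[0],x[1],.055])+Rr@[0,.092*(1-i),0]
    Rt=Rr@R.from_euler('y',-30,degrees=True).as_matrix()
    P=[proj(C,pk+Rt@[a,b,z]) for a in(-.006,.006) for b in(-.022,.022) for z in(.066,.102)]
    hl=cv2.convexHull(np.float32(P));M=cv2.moments(hl);return np.array([M["m10"],M["m01"]])/M["m00"],M["m00"]
for use in("both","top","scene"):
    f=lambda x:np.concatenate([hull(C,i,x)[0]-c for C,i,c,a in D if use=="both" or (C is T)==(use=="top")])
    r=least_squares(f,[.61,.184,.118],diff_step=1e-4);print(use,r.x,np.degrees(r.x[2]),r.fun.round(1))
print([(round(hull(C,i,r.x)[1]),a) for C,i,c,a in D])
E
```

```text
t: 1.2
tool_pos: [0.517, -0.16, 0.171]
orientation: [[0.936, 0.352, -0.0], [0.352, -0.936, -0.0], [-0.0, 0.0, -1.0]]
wrist_force: [0.8, -0.6, -0.9]
grip_width: 0.996
gripper_force: 0.0
t 1.2 p [ 0.517 -0.16   0.171] F [ 0.77 -0.65 -0.85] gw 0.996 gf 0.0
[[0.936, 0.352, -0.0], [0.352, -0.936, -0.0], [-0.0, 0.0, -1.0]] [-17.2  18.3 -12.3  59.4  -0.  142.2]
togo [ 0.0339 -0.0145  0.143 ] None
top 0 [177 233  21   6  96] [187.5417 235.4479]
top 1 [221 228  20   7  97] [230.4124 230.7732]
top 2 [264 223  20   7  99] [273.596  225.9192]
scene 0 [448 245  40  28 988] [468.4656 257.2085]
scene 1 [402 254  40  23 726] [423.4077 263.3526]
scene 2 [355 250  40  36 985] [373.8244 265.2193]
both [0.606  0.1925 0.1321] 7.568845119014744 [-0.   0.9 -0.5  0.5 -1.4  0.3 -0.5  2.4 -1.9 -0.5  0.7  0.9]
top [0.6073 0.1909 0.1234] 7.070075804841383 [ 0.6 -0.   0.2 -0.1 -0.7  0.1]
scene [0.6034 0.1946 0.1465] 8.395274028681264 [-0.2  1.1 -1.3 -1.4  1.5  0.5]
[(241, np.int32(96)), (231, np.int32(97)), (221, np.int32(99)), (469, np.int32(988)), (467, np.int32(726)), (466, np.int32(985))]
```

```bash
python3 -m inch '{"translation":[[0.0113,-0.0048,0.01],[0.0113,-0.0048,0.01],[0.0113,-0.0048,0.01],[0,0,0.014],[0,0,0.014],[0,0,0.014],[0,0,0.014],[0,0,0.014],[0,0,0.014],[0,0,0.014],[0,0,0.014],[0,0,0]],"delta_rot":[[0,0,0],[0,0,0],[0,0,0],[0,0,0],[0,0,0],[0,0,0],[0,0,0],[0,0,0],[0,0,0],[0,0,0],[0,0,0],[0,0,0]]}'
python3 -m inch '{"translation":[[0,0,0],[0,0,0],[0,0,0],[0,0,0],[0,0,0],[0,0,0],[0,0,0],[0,0,0]],"delta_rot":[[0,0,0],[0,0,0],[0,0,0],[0,0,0],[0,0,0],[0,0,0],[0,0,0],[0,0,0]]}' 0 40
python3 - <<'E'
from h import *
np.set_printoptions(precision=4,suppress=True)
togo([.5436,-.1345,.028])
T=cam("top");S=cam("scene")
D=[(T,0,(189.1,233.9)),(T,1,(231.5,228.9)),(T,2,(274.1,223.7)),(S,0,(468.5,262.5)),(S,1,(421.7,265.7)),(S,2,(373.9,268.1))]
def hull(C,i,x):
    c,s=np.cos(x[2]),np.sin(x[2]);Rr=np.array([[c,-s,0],[s,c,0],[0,0,1]])
    pk=np.array([x[0],x[1],.055])+Rr@[0,.092*(1-i),0]
    Rt=Rr@R.from_euler('y',-30,degrees=True).as_matrix()
    P=[proj(C,pk+Rt@[a,b,z]) for a in(-.006,.006) for b in(-.022,.022) for z in(.066,.102)]
    hl=cv2.convexHull(np.float32(P))[:,0];return (hl.max(0)+hl.min(0))/2,np.r_[hl.min(0),hl.max(0)]
for use in("both","top","scene"):
    f=lambda x:np.concatenate([hull(C,i,x)[0]-c for C,i,c in D if use=="both" or (C is T)==(use=="top")])
    r=least_squares(f,[.61,.184,.118],diff_step=1e-4);print(use,r.x,np.degrees(r.x[2]),r.fun.round(1))
    print(hull(T,1,r.x)[1])
E
```

```text
t: 2.3
tool_pos: [0.5397, -0.136, 0.0258]
orientation: [[0.936, 0.351, -0.006], [0.351, -0.936, 0.002], [-0.005, -0.004, -1.0]]
wrist_force: [-0.1, -0.3, -0.0]
grip_width: 0.998
gripper_force: 0.0
t: 2.97
tool_pos: [0.5435, -0.1366, 0.0303]
orientation: [[0.936, 0.352, 0.002], [0.352, -0.936, -0.001], [0.002, 0.001, -1.0]]
wrist_force: [-0.4, -0.7, 5.7]
grip_width: 0.31
gripper_force: 39.7
t 2.97 p [ 0.5435 -0.1366  0.0303] F [-0.41 -0.67  5.69] gw 0.31 gf 39.7
[[0.936, 0.352, 0.002], [0.352, -0.936, -0.001], [0.002, 0.001, -1.0]] [-14.1  27.3 -21.6  41.   -0.  145.3]
togo [ 0.0008 -0.0019  0.0023] None
both [0.6123 0.1903 0.1247] 7.145149477764721 [-0.6 -0.7 -0.6 -0.5 -1.  -0.  -0.8 -0.4 -0.8 -0.6 -0.4  0.1]
[219.2121 221.9884 242.522  234.9101]
top [0.6114 0.189  0.1323] 7.581932552260651 [ 0.1  0.   0.1 -0.1 -0.3  0.1]
[220.0026 222.2946 243.2479 235.3688]
scene [0.6132 0.1911 0.1164] 6.6701266506835495 [ 0.   0.2 -0.2 -0.3  0.2  0.1]
[218.6824 221.6724 242.0493 234.4281]
```

```bash
python3 -m inch '{"translation":[[0,0,-0.01],[0,0,-0.02],[0,0,-0.02],[0,0,-0.01],[-0.017,0.0215,0],[-0.017,0.0215,0],[-0.017,0.0215,0],[-0.017,0.0215,0],[-0.017,0.0215,0],[-0.017,0.0215,0],[-0.017,0.0215,0],[-0.017,0.0215,0]],"delta_rot":[[0,0,0],[0,0,0],[0,0,0],[0,0,0],[0,0,0],[0,0,0],[0,0,0],[0,0,0],[0,0,0],[0,0,0],[0,0,0],[0,0,0]]}'
python3 -m inch '{"translation":[[0,0,0],[0,0,0.013],[0,0,0.013],[0,0,0.012],[0,0,0.01],[0,0,0.006],[0,0,0.003],[0,0,0]],"delta_rot":[[0,0,0],[0,0,0],[0,0,0],[0,0,0],[0,0,0],[0,0,0],[0,0,0],[0,0,0]]}'
```

```text
t: 4.07
tool_pos: [0.475, -0.346, 0.0891]
orientation: [[0.936, 0.352, -0.001], [0.352, -0.936, 0.001], [-0.0, -0.001, -1.0]]
wrist_force: [0.2, -0.2, -1.1]
grip_width: 0.314
gripper_force: 39.5
t: 4.73
tool_pos: [0.4756, -0.3446, 0.0316]
orientation: [[0.936, 0.352, -0.001], [0.352, -0.936, 0.001], [-0.001, -0.001, -1.0]]
wrist_force: [0.4, -0.4, -0.7]
grip_width: 0.312
gripper_force: 39.7
```

```bash
python3 -m inch '{"translation":[[0,0,0.0015],[0,0,0.0015],[0,0,0]],"delta_rot":[[0,0,0],[0,0,0],[0,0,0]]}'
python3 -m inch '{"translation":[[0,0,0],[0,0,0],[0,0,0],[0,0,0],[0,0,0],[0,0,-0.01],[0,0,-0.02],[0,0,-0.03],[0,0,-0.03],[0,0,-0.03],[0,0,-0.03],[0,0,-0.03]],"delta_rot":[[0,0,0],[0,0,0],[0,0,0],[0,0,0],[0,0,0],[0,0,0],[0,0,0],[0,0,0],[0,0,0],[0,0,0],[0,0,0],[0,0,0]]}' 0.085
python3 - <<'E'
from h import *
st()
T=cam("top");S=cam("scene")
a=T["img"][200:340,320:540];b=S["img"][215:355,110:330]
cv2.imwrite("pics/mat.png",cv2.resize(np.hstack([a,b])[:,:,::-1],None,fx=1.8,fy=1.8))
E
```

```text
t: 4.98
tool_pos: [0.4762, -0.3453, 0.0296]
orientation: [[0.936, 0.352, 0.001], [0.352, -0.936, -0.0], [0.0, 0.001, -1.0]]
wrist_force: [0.9, -0.2, -0.9]
grip_width: 0.311
gripper_force: 39.7
t: 5.98
tool_pos: [0.4756, -0.345, 0.2117]
orientation: [[0.936, 0.352, 0.001], [0.352, -0.936, -0.0], [0.0, 0.001, -1.0]]
wrist_force: [0.9, -0.7, -0.6]
grip_width: 0.994
gripper_force: 0.0
t 5.98 p [ 0.4756 -0.345   0.2117] F [ 0.89 -0.69 -0.57] gw 0.994 gf 0.0
[[0.936, 0.352, 0.001], [0.352, -0.936, -0.0], [0.0, 0.001, -1.0]] [-36.   21.5  -1.2  67.3   0.  123.4]
```

View pics/mat.png

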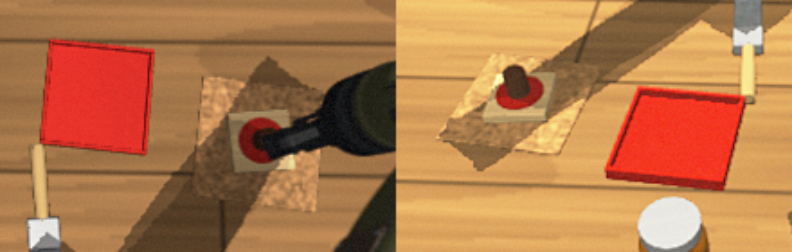

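The pattern lies flat on the mat, at (262,140) in the crop, and has been let go. Next is the pre-pose along the right tin's axis.

```bash
cat >> h.py <<'E'
from scipy.linalg import logm,expm
YAW=np.radians(7.1);PM=np.array([.612,.190,.055])
Rr=R.from_euler('z',YAW).as_matrix();RT=Rr@R.from_euler('y',-30,degrees=True).as_matrix()
def pocket(i): return PM+Rr@[0,.092*(1-i),0]
RG=np.c_[RT[:,1],RT[:,0],-RT[:,2]]
def tinpose(i,h,dx=0,dy=0): return pocket(i)+RT@[dx,dy,h]
def rows(p,Rt,n):
    s=st();A=np.eye(4);A[:3,:3]=s["orientation"];A[:3,3]=s["tool_pos"]
    u,_,v=np.linalg.svd(A[:3,:3]);A[:3,:3]=u@v
    B=np.eye(4);B[:3,:3]=Rt;B[:3,3]=p
    E=np.real(expm(np.real(logm(np.linalg.inv(A)@B))/n))
    print("row t",np.round(E[:3,3],4),"rot",np.round(R.from_matrix(E[:3,:3]).as_rotvec(degrees=True),2))
    for k in range(1,n+1):
        A=A@E
        if k%3==0: print(k,np.round(A[:3,3],3))
E
python3 -c "
from h import *
rows(tinpose(2,.17),RG,14); print(pocket(2))"
```

```text
t 6.08 p [ 0.4787 -0.3472  0.2161] F [ 0.86 -1.21  0.35] gw 0.997 gf 0.0
[[0.936, 0.352, 0.009], [0.352, -0.936, -0.007], [0.006, 0.009, -1.0]] [-36.   21.3  -0.8  67.2   0.  123.4]
row t [ 0.0301 -0.0152 -0.0009] rot [-1.76  1.43 -5.33]
3 [ 0.54  -0.267  0.219]
6 [ 0.576 -0.172  0.222]
9 [ 0.585 -0.072  0.221]
12 [0.566 0.027 0.213]
[0.62337134 0.09870546 0.055     ]
```

```bash
python3 -c "
from h import *
rows([.45,.03,.25],RG,12)"
```

```text
t 6.08 p [ 0.4787 -0.3472  0.2161] F [ 0.86 -1.21  0.35] gw 0.997 gf 0.0
[[0.936, 0.352, 0.009], [0.352, -0.936, -0.007], [0.006, 0.009, -1.0]] [-36.   21.3  -0.8  67.2   0.  123.4]
row t [ 0.0267 -0.0205 -0.0064] rot [-2.06  1.67 -6.21]
3 [ 0.521 -0.256  0.235]
6 [ 0.531 -0.155  0.249]
9 [ 0.505 -0.056  0.255]
12 [0.45 0.03 0.25]
```

```bash
python3 -m inch '{"translation":[[0.0267,-0.0205,-0.0064],[0.0267,-0.0205,-0.0064],[0.0267,-0.0205,-0.0064],[0.0267,-0.0205,-0.0064],[0.0267,-0.0205,-0.0064],[0.0267,-0.0205,-0.0064],[0.0267,-0.0205,-0.0064],[0.0267,-0.0205,-0.0064],[0.0267,-0.0205,-0.0064],[0.0267,-0.0205,-0.0064],[0.0267,-0.0205,-0.0064],[0.0267,-0.0205,-0.0064]],"delta_rot":[[-2.06,1.67,-6.2],[-2.06,1.67,-6.2],[-2.06,1.67,-6.2],[-2.06,1.67,-6.2],[-2.06,1.67,-6.2],[-2.06,1.67,-6.2],[-2.06,1.67,-6.2],[-2.06,1.67,-6.2],[-2.06,1.67,-6.2],[-2.06,1.67,-6.2],[-2.06,1.67,-6.2],[-2.06,1.67,-6.2]]}' 0.05
python3 -m inch '{"translation":[[0,0,0],[0,0,0]],"delta_rot":[[0,0,0],[0,0,0]]}'
python3 -c "
from h import *
togo(tinpose(2,.15),RG); togo(tinpose(2,.07),RG)"
```

```text
t: 7.08
tool_pos: [0.4467, 0.0332, 0.2466]
orientation: [[-0.127, 0.862, 0.491], [0.992, 0.107, 0.069], [0.007, 0.496, -0.868]]
wrist_force: [0.4, 0.7, 0.3]
grip_width: 0.583
gripper_force: 0.0
t: 7.25
tool_pos: [0.4446, 0.0325, 0.245]
orientation: [[-0.123, 0.865, 0.487], [0.992, 0.103, 0.067], [0.008, 0.492, -0.871]]
wrist_force: [0.3, 0.3, 0.8]
grip_width: 0.582
gripper_force: 0.0
t 7.25 p [0.4446 0.0325 0.245 ] F [0.33 0.3  0.77] gw 0.582 gf 0.0
[[-0.123, 0.865, 0.487], [0.992, 0.103, 0.067], [0.008, 0.492, -0.871]] [  2.2 -13.8 -43.7  30.8   2.8  86. ]
togo [0.0432 0.0665 0.1069] [-0.55 -0.38 -0.27]
t 7.25 p [0.4446 0.0325 0.245 ] F [0.33 0.3  0.77] gw 0.582 gf 0.0
[[-0.123, 0.865, 0.487], [0.992, 0.103, 0.067], [0.008, 0.492, -0.871]] [  2.2 -13.8 -43.7  30.8   2.8  86. ]
togo [0.0427 0.0673 0.1869] [-0.55 -0.38 -0.27]
```

```bash
python3 -m inch '{"translation":[[0.0085,0.0133,0.0214],[0.0085,0.0133,0.0214],[0.0085,0.0133,0.0214],[0.0085,0.0133,0.0214],[0.0085,0.0133,0.0214],[0,0,0],[0,0,0]],"delta_rot":[[-0.5,-0.4,-0.3],[0,0,0],[0,0,0],[0,0,0],[0,0,0],[0,0,0],[0,0,0]]}'
python3 - <<'E'
from h import *
togo(tinpose(2,.07),RG)
T=cam("top");S=cam("scene")
a=T["img"][170:280,160:360];b=S["img"][205:315,310:510]
cv2.imwrite("pics/pre.png",cv2.resize(np.hstack([a,b])[:,:,::-1],None,fx=2,fy=2))
E
```

```text
t: 7.83
tool_pos: [0.5543, 0.0873, 0.1862]
orientation: [[-0.121, 0.86, 0.496], [0.993, 0.105, 0.06], [-0.001, 0.5, -0.866]]
wrist_force: [-0.5, -0.9, -0.0]
grip_width: 0.59
gripper_force: 0.0
t 7.83 p [0.5543 0.0873 0.1862] F [-0.51 -0.91 -0.01] gw 0.59 gf 0.0
[[-0.121, 0.86, 0.496], [0.993, 0.105, 0.06], [-0.001, 0.5, -0.866]] [  9.8   1.6 -41.   17.4  -1.5  92.4]
togo [ 0.0029 -0.005   0.0786] [-0.01  0.12 -0.1 ]
```

View pics/pre.png

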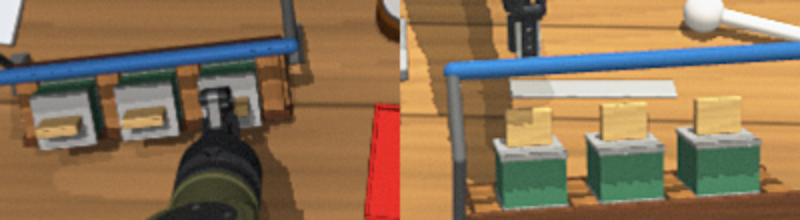

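The picture shows the gripper tilted along the right tin's axis, with its fingertips near (107,50) in the unscaled crop, over the grip and clear of the rail. Descending.

```bash
python3 -m inch '{"translation":[[0.0015,-0.0025,0.0],[0.0015,-0.0025,0.008],[0,0,0.012],[0,0,0.012],[0,0,0.012],[0,0,0.012],[0,0,0.011],[0,0,0.0085],[0,0,0.003],[0,0,0],[0,0,0]],"delta_rot":[[0,0,0],[0,0,0],[0,0,0],[0,0,0],[0,0,0],[0,0,0],[0,0,0],[0,0,0],[0,0,0],[0,0,0],[0,0,0]]}'
python3 -c "
from h import *
togo(tinpose(2,.07),RG)"
```

```text
t: 8.85
tool_pos: [0.5869, 0.0945, 0.1166]
orientation: [[-0.122, 0.859, 0.497], [0.993, 0.106, 0.06], [-0.001, 0.501, -0.865]]
wrist_force: [0.5, -0.6, -0.4]
grip_width: 0.584
gripper_force: 0.0
t 8.85 p [0.5869 0.0945 0.1166] F [ 0.51 -0.57 -0.44] gw 0.584 gf 0.0
[[-0.122, 0.859, 0.497], [0.993, 0.106, 0.06], [-0.001, 0.501, -0.865]] [ 10.   10.1 -44.2   5.6  -1.5  92.6]
togo [-0.0003  0.001   0.0017] [ 0.07  0.09 -0.08]
```

```bash
python3 -m inch '{"translation":[[0,0,0],[0,0,0],[0,0,0],[0,0,0],[0,0,0],[0,0,0],[0,0,0]],"delta_rot":[[0,0,0],[0,0,0],[0,0,0],[0,0,0],[0,0,0],[0,0,0],[0,0,0]]}' 0 60
python3 -c "
from h import *
togo(tinpose(2,.07),RG)"
```

```text
t: 9.43
tool_pos: [0.5874, 0.0947, 0.117]
orientation: [[-0.122, 0.858, 0.498], [0.993, 0.106, 0.061], [-0.001, 0.502, -0.865]]
wrist_force: [-1.9, -0.0, 4.4]
grip_width: 0.128
gripper_force: 60.5
t 9.43 p [0.5874 0.0947 0.117 ] F [-1.92 -0.04  4.4 ] gw 0.128 gf 60.5
[[-0.122, 0.858, 0.498], [0.993, 0.106, 0.061], [-0.001, 0.502, -0.865]] [ 10.   10.1 -44.2   5.6  -1.5  92.6]
togo [-0.0004  0.0003  0.0018] [ 0.12  0.08 -0.06]
```

```bash
python3 -m inch '{"translation":[[0,0.001,-0.003],[0,0.001,-0.004],[0,0,-0.005],[0,0,-0.006],[0,0,-0.006],[0,0,-0.006],[0,0,0],[0,0,0],[0,0,0]],"delta_rot":[[0,0,0],[0,0,0],[0,0,0],[0,0,0],[0,0,0],[0,0,0],[0,0,0],[0,0,0],[0,0,0]]}'
python3 -c "
from h import *
st()
for _ in range(6): cam('top');print(np.round(sense()['wrist_force'],2),np.round(sense()['ft_torque'],3))"
```

```text
t: 10.18
tool_pos: [0.5739, 0.093, 0.1436]
orientation: [[-0.122, 0.859, 0.498], [0.993, 0.106, 0.061], [-0.001, 0.501, -0.865]]
wrist_force: [0.5, 0.0, -2.7]
grip_width: 0.13
gripper_force: 59.5
t 10.18 p [0.5739 0.093  0.1436] F [ 0.48  0.   -2.7 ] gw 0.13 gf 59.5
[[-0.122, 0.859, 0.498], [0.993, 0.106, 0.061], [-0.001, 0.501, -0.865]] [ 10.1   6.6 -43.3  10.1  -1.6  92.6]
[-0.61 -0.24 -1.19] [-0.05   0.714  0.027]
[-0.52  1.06 -1.54] [-0.06   0.764  0.003]
[-0.    0.31 -2.33] [-0.049  0.67   0.054]
[-0.96  0.65 -1.22] [-0.115  0.706 -0.002]
[-0.84 -0.44 -1.81] [-0.034  0.706 -0.011]
[-0.24 -0.4  -2.66] [-0.128  0.699  0.038]
```

About 1.9 N, so the right tin is empty. Putting it back the same way.

```bash
python3 -m inch '{"translation":[[0,0,0.006],[0,0,0.006],[0,0,0.006],[0,-0.0005,0.005],[0,-0.0005,0.004],[0,0,0.0025],[0,0,0],[0,0,0]],"delta_rot":[[0,0,0],[0,0,0],[0,0,0],[0,0,0],[0,0,0],[0,0,0],[0,0,0],[0,0,0]]}'
python3 -c "
from h import *
togo(tinpose(2,.07),RG)"
```

```text
t: 11.15
tool_pos: [0.5876, 0.0947, 0.1171]
orientation: [[-0.122, 0.859, 0.497], [0.993, 0.106, 0.06], [-0.001, 0.501, -0.866]]
wrist_force: [-0.1, 0.3, -1.8]
grip_width: 0.131
gripper_force: 59.5
t 11.15 p [0.5876 0.0947 0.1171] F [-0.07  0.29 -1.83] gw 0.131 gf 59.5
[[-0.122, 0.859, 0.497], [0.993, 0.106, 0.06], [-0.001, 0.501, -0.866]] [ 10.   10.1 -44.1   5.8  -1.5  92.6]
togo [-0.0004  0.0001  0.0018] [ 0.04  0.08 -0.07]
```

```bash
python3 -m inch '{"translation":[[0,0,0.0007],[0,0,0.0005],[0,0,0]],"delta_rot":[[0,0,0],[0,0,0],[0,0,0]]}'
python3 -m inch '{"translation":[[0,0,0],[0,0,0],[0,0,0],[0,0,0],[0,0,-0.008],[0,0,-0.014],[0,0,-0.018],[0,0,-0.02],[0.01,0,-0.01],[0.03,0,0],[0.03,0,0],[0.022,0,0]],"delta_rot":[[0,0,0],[0,0,0],[0,0,0],[0,0,0],[0,0,0],[0,0,0],[0,0,0],[0,0,0],[0,0,0],[0,0,0],[0,0,0],[0,0,0]]}' 0.05
python3 -c "
from h import *
togo(tinpose(1,.07),RG)"
```

```text
t: 11.4
tool_pos: [0.588, 0.0947, 0.1172]
orientation: [[-0.122, 0.859, 0.498], [0.993, 0.106, 0.061], [-0.001, 0.502, -0.865]]
wrist_force: [-7.8, -0.9, 9.2]
grip_width: 0.133
gripper_force: 61.5
t: 12.4
tool_pos: [0.5422, 0.1834, 0.1783]
orientation: [[-0.122, 0.858, 0.499], [0.993, 0.105, 0.062], [0.001, 0.503, -0.864]]
wrist_force: [0.8, -0.2, 0.5]
grip_width: 0.585
gripper_force: 0.0
t 12.4 p [0.5422 0.1834 0.1783] F [ 0.81 -0.19  0.5 ] gw 0.585 gf 0.0
[[-0.122, 0.858, 0.499], [0.993, 0.105, 0.062], [0.001, 0.503, -0.864]] [ 23.2   3.7 -40.1  17.   -8.  104.1]
togo [-0.0021 -0.0012  0.0718] [ 0.18  0.02 -0.09]
```

```bash
python3 -m inch '{"translation":[[-0.002,-0.001,0.006],[0,0,0.012],[0,0,0.012],[0,0,0.012],[0,0,0.012],[0,0,0.01],[0,0,0.005],[0,0,0.001],[0,0,0],[0,0,0]],"delta_rot":[[0,0,0],[0,0,0],[0,0,0],[0,0,0],[0,0,0],[0,0,0],[0,0,0],[0,0,0],[0,0,0],[0,0,0]]}'
python3 -m inch '{"translation":[[0,0,0],[0,0,0],[0,0,0],[0,0,0],[0,0,0],[0,0,0],[0,0,0]],"delta_rot":[[0,0,0],[0,0,0],[0,0,0],[0,0,0],[0,0,0],[0,0,0],[0,0,0]]}' 0 60
python3 -c "
from h import *
togo(tinpose(1,.07),RG)"
```

```text
t: 13.23
tool_pos: [0.5766, 0.1839, 0.1162]
orientation: [[-0.122, 0.859, 0.498], [0.993, 0.106, 0.061], [-0.001, 0.501, -0.865]]
wrist_force: [-0.8, 0.2, 0.1]
grip_width: 0.589
gripper_force: 0.0
t: 13.82
tool_pos: [0.5768, 0.1841, 0.1164]
orientation: [[-0.122, 0.858, 0.498], [0.993, 0.106, 0.061], [-0.0, 0.502, -0.865]]
wrist_force: [-1.9, -0.5, 4.3]
grip_width: 0.131
gripper_force: 61.9
t 13.82 p [0.5768 0.1841 0.1164] F [-1.86 -0.47  4.29] gw 0.131 gf 61.9
[[-0.122, 0.858, 0.498], [0.993, 0.106, 0.061], [-0.0, 0.502, -0.865]] [ 21.5  11.4 -42.3   6.9  -7.3 102.6]
togo [0.0015 0.0001 0.001 ] [ 0.13  0.07 -0.07]
```

```bash
python3 -m inch '{"translation":[[0,0.001,-0.003],[0,0.001,-0.004],[0,0,-0.005],[0,0,-0.006],[0,0,-0.006],[0,0,-0.006],[0,0,0],[0,0,0],[0,0,0]],"delta_rot":[[0,0,0],[0,0,0],[0,0,0],[0,0,0],[0,0,0],[0,0,0],[0,0,0],[0,0,0],[0,0,0]]}'
python3 -c "
from h import *
st()
for _ in range(6): cam('top');print(np.round(sense()['wrist_force'],2),np.round(sense()['ft_torque'],3))"
```

```text
t: 14.57
tool_pos: [0.5626, 0.1822, 0.1424]
orientation: [[-0.122, 0.859, 0.496], [0.993, 0.106, 0.06], [-0.001, 0.5, -0.866]]
wrist_force: [0.3, -0.1, -5.7]
grip_width: 0.127
gripper_force: 60.3
t 14.57 p [0.5626 0.1822 0.1424] F [ 0.31 -0.09 -5.67] gw 0.127 gf 60.3
[[-0.122, 0.859, 0.496], [0.993, 0.106, 0.06], [-0.001, 0.5, -0.866]] [ 22.    8.1 -41.5  11.3  -7.5 103. ]
[-0.09 -0.54 -7.05] [-0.163  1.327 -0.019]
[ 0.96 -0.18 -7.43] [-0.23   1.28  -0.013]
[-0.74 -0.11 -7.31] [-1.830e-01  1.324e+00  1.000e-03]
[ 0.44  0.04 -7.28] [-0.133  1.291  0.008]
[-0.22  0.52 -6.48] [-0.133  1.264  0.031]
[-0.78  0.46 -6.32] [-0.169  1.287  0.046]
```

About 6.9 N, so the middle tin is the loaded one. Raising the grip force and retracting along its axis.

```bash
python3 -m inch '{"translation":[[0,0,0],[0,0,-0.005],[0,0,-0.01],[0,0,-0.015],[0,0,-0.02],[0,0,-0.02],[0,0,-0.02],[0,0,-0.015],[0,0,-0.01],[0,0,-0.005],[0,0,0]],"delta_rot":[[0,0,0],[0,0,0],[0,0,0],[0,0,0],[0,0,0],[0,0,0],[0,0,0],[0,0,0],[0,0,0],[0,0,0],[0,0,0]]}' 0 90
cat >> h.py <<'E'
a=np.radians(-5.4)
RD=np.c_[[-np.sin(a),np.cos(a),0],[np.cos(a),np.sin(a),0],[0,0,-1]]
TR=np.array([.5354,-.134,0])
E
python3 -c "
from h import *
rows([.48,.0,.25],RD,12); rows(TR+[0,0,.16],RD,15)"
```

```text
t: 15.78
tool_pos: [0.5036, 0.1754, 0.2488]
orientation: [[-0.122, 0.857, 0.5], [0.993, 0.105, 0.062], [0.0, 0.504, -0.864]]
wrist_force: [0.5, -0.1, -6.8]
grip_width: 0.127
gripper_force: 88.4
t 15.78 p [0.5036 0.1754 0.2488] F [ 0.47 -0.12 -6.85] gw 0.127 gf 88.4
[[-0.122, 0.857, 0.5], [0.993, 0.105, 0.062], [0.0, 0.504, -0.864]] [ 24.4  -4.2 -36.1  29.   -8.6 105.1]
row t [-0.0146 -0.0022 -0.0009] rot [ 2.51 -0.27  1.01]
3 [0.501 0.131 0.248]
6 [0.496 0.087 0.248]
9 [0.489 0.043 0.248]
12 [ 0.48 -0.    0.25]
t 15.78 p [0.5036 0.1754 0.2488] F [ 0.47 -0.12 -6.85] gw 0.127 gf 88.4
[[-0.122, 0.857, 0.5], [0.993, 0.105, 0.062], [0.0, 0.504, -0.864]] [ 24.4  -4.2 -36.1  29.   -8.6 105.1]
row t [-0.0208  0.      0.006 ] rot [ 2.01 -0.22  0.81]
3 [0.519 0.114 0.233]
6 [0.53  0.053 0.215]
9 [ 0.536 -0.009  0.197]
12 [ 0.538 -0.072  0.178]
15 [ 0.535 -0.134  0.16 ]
```

```bash
python3 -m inch '{"translation":[[-0.0146,-0.0022,-0.0009],[-0.0146,-0.0022,-0.0009],[-0.0146,-0.0022,-0.0009],[-0.0146,-0.0022,-0.0009],[-0.0146,-0.0022,-0.0009],[-0.0146,-0.0022,-0.0009],[-0.0146,-0.0022,-0.0009],[-0.0146,-0.0022,-0.0009],[-0.0146,-0.0022,-0.0009],[-0.0146,-0.0022,-0.0009],[-0.0146,-0.0022,-0.0009],[-0.0146,-0.0022,-0.0009]],"delta_rot":[[2.5,-0.27,1],[2.5,-0.27,1],[2.5,-0.27,1],[2.5,-0.27,1],[2.5,-0.27,1],[2.5,-0.27,1],[2.5,-0.27,1],[2.5,-0.27,1],[2.5,-0.27,1],[2.5,-0.27,1],[2.5,-0.27,1],[2.5,-0.27,1]]}'
python3 -m inch '{"translation":[[0,0,0],[0,0,0]],"delta_rot":[[0,0,0],[0,0,0]]}'
python3 -c "
from h import *
togo(TR+[0,0,.076],RD)"
```

```text
t: 16.78
tool_pos: [0.4812, -0.0015, 0.2479]
orientation: [[0.093, 0.996, -0.0], [0.996, -0.093, -0.002], [-0.002, -0.0, -1.0]]
wrist_force: [0.3, 0.3, -7.0]
grip_width: 0.124
gripper_force: 88.6
t: 16.95
tool_pos: [0.4816, -0.0011, 0.2476]
orientation: [[0.094, 0.996, 0.001], [0.996, -0.094, -0.001], [-0.001, 0.001, -1.0]]
wrist_force: [0.3, 0.0, -6.3]
grip_width: 0.125
gripper_force: 88.7
t 16.95 p [ 0.4816 -0.0011  0.2476] F [ 0.34  0.03 -6.27] gw 0.125 gf 88.7
[[0.094, 0.996, 0.001], [0.996, -0.094, -0.001], [-0.001, 0.001, -1.0]] [ -0.1  10.2 -11.7  68.1  -0.1  95.3]
togo [-0.1271  0.0658  0.1718] [0.07 0.06 0.03]
```

Next: across to above the tray, and down to about 2 cm above contact.

```bash
python3 -m inch '{"translation":[[-0.016,0.008,0.01],[-0.021,0.011,0.013],[-0.021,0.011,0.013],[-0.021,0.011,0.013],[-0.021,0.011,0.013],[-0.016,0.008,0.013],[-0.011,0.0058,0.02],[0,0,0.025],[0,0,0.02],[0,0,0.01],[0,0,0],[0,0,0]],"delta_rot":[[0,0,0],[0,0,0],[0,0,0],[0,0,0],[0,0,0],[0,0,0],[0,0,0],[0,0,0],[0,0,0],[0,0,0],[0,0,0],[0,0,0]]}'
python3 -c "
from h import *
togo(TR+[0,0,.076],RD)"
```

```text
t: 17.95
tool_pos: [0.5335, -0.1326, 0.0982]
orientation: [[0.091, 0.996, -0.001], [0.996, -0.091, -0.001], [-0.001, -0.001, -1.0]]
wrist_force: [-0.2, -0.8, -6.2]
grip_width: 0.126
gripper_force: 88.8
t 17.95 p [ 0.5335 -0.1326  0.0982] F [-0.25 -0.76 -6.15] gw 0.126 gf 88.8
[[0.091, 0.996, -0.001], [0.996, -0.091, -0.001], [-0.001, -0.001, -1.0]] [-13.9  22.4 -17.8  49.8  -0.1  81.3]
togo [-0.0012  0.002   0.0222] [-0.04  0.06  0.16]
```

```bash
python3 -m inch '{"translation":[[-0.001,0.002,0.006],[0,0,0.006],[0,0,0.005],[0,0,0.003],[0,0,0.001],[0,0,0],[0,0,0]],"delta_rot":[[0,0,0],[0,0,0],[0,0,0],[0,0,0],[0,0,0],[0,0,0],[0,0,0]]}'
python3 -m inch '{"translation":[[0,0,0.0008],[0,0,0.0007],[0,0,0]],"delta_rot":[[0,0,0],[0,0,0],[0,0,0]]}'
```

```text
t: 18.53
tool_pos: [0.5354, -0.1343, 0.0772]
orientation: [[0.092, 0.996, -0.001], [0.996, -0.092, -0.001], [-0.001, -0.001, -1.0]]
wrist_force: [0.0, -0.8, -5.9]
grip_width: 0.124
gripper_force: 88.8
t: 18.78
tool_pos: [0.5359, -0.1345, 0.0766]
orientation: [[0.092, 0.996, 0.001], [0.996, -0.092, -0.001], [-0.001, 0.001, -1.0]]
wrist_force: [-1.1, 0.2, 0.4]
grip_width: 0.125
gripper_force: 89.8
```

The tray carries the load now. Releasing and rising.

```bash
python3 -m inch '{"translation":[[0,0,0],[0,0,0],[0,0,0],[0,0,0],[0,0,0],[0,0,-0.008],[0,0,-0.015],[0,0,-0.025],[0,0,-0.03],[0,0,-0.03],[0,0,-0.02],[0,0,-0.01]],"delta_rot":[[0,0,0],[0,0,0],[0,0,0],[0,0,0],[0,0,0],[0,0,0],[0,0,0],[0,0,0],[0,0,0],[0,0,0],[0,0,0],[0,0,0]]}' 0.06
python3 -m inch '{"translation":[[0,-0.03,-0.01],[0,-0.04,0],[0,-0.04,0],[0,-0.04,0],[0,-0.03,0],[0,0,0],[0,0,0],[0,0,0]],"delta_rot":[[0,0,0],[0,0,0],[0,0,0],[0,0,0],[0,0,0],[0,0,0],[0,0,0],[0,0,0]]}'
python3 - <<'E'
from h import *
np.set_printoptions(precision=4,suppress=True)
st()
T=cam("top");S=cam("scene")
a=T["img"][160:360,130:530];b=S["img"][205:405,125:525]
cv2.imwrite("pics/end.png",cv2.resize(np.vstack([a,b])[:,:,::-1],None,fx=1.5,fy=1.5))
E
```

```text
t: 19.78
tool_pos: [0.5371, -0.1346, 0.2176]
orientation: [[0.092, 0.996, 0.005], [0.996, -0.092, -0.002], [-0.002, 0.005, -1.0]]
wrist_force: [0.8, 1.1, -0.6]
grip_width: 0.698
gripper_force: 0.0
t: 20.45
tool_pos: [0.357, -0.1178, 0.224]
orientation: [[0.092, 0.996, 0.001], [0.996, -0.092, -0.001], [-0.001, 0.001, -1.0]]
wrist_force: [1.0, -0.5, 0.4]
grip_width: 0.702
gripper_force: 0.0
t 20.45 p [ 0.357  -0.1178  0.224 ] F [ 1.03 -0.49  0.36] gw 0.702 gf 0.0
[[0.092, 0.996, 0.001], [0.996, -0.092, -0.001], [-0.001, 0.001, -1.0]] [-18.2   0.4 -26.5  63.1  -0.1  77.1]
```

View pics/end.png

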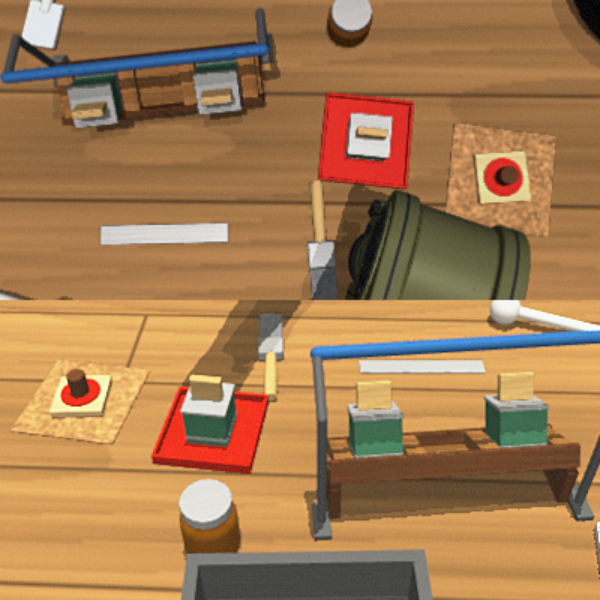

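The loaded tin stands upright mid-tray, at (370,137) in the crop. The pattern is flat on the mat at (503,177). The right tin's grip is back at about (274,225) full-frame, against (274,224) at first. The left tin, rule, brush and jar are untouched. Handing in.

```bash
python3 -c "
from rig import order
print(order.job_done())"
```

```text
the job is handed in; nothing more can be done
None
```

The job is handed in, with no verdict returned: the pattern is flat on the mat, the loaded middle tin (about 0.7 kg by wrist force) stands upright in the tray, the empty right tin was weighed and put back, and the left tin was never touched.

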